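Open the drill case by the hidden catch in its front rail

TASK

Open the grey drill case on the bench: feel along its front rail with a fingertip for the thumb notch, press the catch inside the notch until the lid springs up, then push the lid right back with the fingers so that it rests fully open. Work with light touches: do not grip or lift the case or its lid or shove the case out of place, and leave the tools lying near it alone.

Things in the scene. Friction and masses are not known exactly. Their poses are not given: they have to be found in the camera images.
- drill_case: Drill case: loose, heavy (4 to 6 kg) flat grey sheet-steel box on rubber feet, 320 mm wide (y), 124 mm deep (x -62 to +62 mm) plus a 30 mm deep rail along its front, 67 mm high with the lid shut. Origin: centre of the underside, on the bench. Its front (-x) faces the robot, give or take its yaw; z up. Twist drills lie inside.
- catch (a joint): Spring catch: a plate 42 mm wide, 12 to 44 mm above the bench, that stands in the notch, its face 6 mm behind the rail's face. Value: how far it is pushed in, straight into the case (+x), 0 to 0.0055 m. It takes 3.5 N to start, 6 to 8 N fully in, and springs back out. It lets the lid go at 0.003 to 0.004 m. The shut lid's front skirt is 26.5 mm behind the rail's face, 50 to 67 mm up.
- lid (a joint): Lid angle: 0 shut, 1.95 rad fully open against its stop. Hinge line along y on the back, at case x = 62 mm, z = 58 mm; the front edge swings up and back. Let go, it is lifted by a spring to 1.2 rad in about 1 s, or held down by a gripper above it until that draws back. From there about 1 N at its edge pushes it on; past upright (1.6 rad) it falls open, short of that it falls back to 1.2.
- lid_edge (a point): Middle of the lower edge of the lid's front skirt, 127 mm from the hinge line; moves with the lid: 174 mm above the bench at 1.2 rad, 185 mm at upright. The lid is a pan 320 mm wide: 14.5 mm behind this edge its flat inner face (with the lid shut, above it), and 9 mm behind the skirt an inner flange reaching 10 mm lower than the edge.
- rail_face (a point): Fixed point on the face of the front rail, mid-length, 28 mm up; x axis into the case, y along the rail. The face is plane, 320 mm long, 10 to 46 mm above the bench, unbroken but for one notch 46 mm wide, cut through the rail's height and open to the front, above and below. Notch centre: anywhere within 45 mm either side of this point, not reported; find it by touch or eye.
- bit_case: Small closed red plastic case, 64 x 115 x 35 mm, loose, to the right of the drill case. Leave it alone.
- tape_measure: Yellow and black tape measure, 39 x 86 x 60 mm, loose, to the left of the drill case. Leave it alone.
- chuck_key: Steel T-shaped chuck key, 60 x 70 x 18 mm, loose, on the right. Leave it alone.

How it is judged:
On the way, in this order (a step that is already met when the one before it is completed fails the run):
1. the catch in the notch is pressed in and the lid springs up off it (value of joint lid above 0.12 rad), for 0.1 s.
2. the lid is pushed back past upright (value of joint lid above 1.7 rad), for 0.2 s.
At the end, for the whole second after the job is handed in: The lid rests fully open (beyond 1.8 rad, at rest), the catch has sprung back out (within 1.5 mm), and the case stands level on the bench within 30 mm of where it was (value of joint lid above 1.8 rad and velocity of joint lid between -0.05 and 0.05 rad/s and value of joint catch below 0.0015 m and distance of drill_case from where it was at the start of the episode below 0.03 m and angle between drill_case's own z axis and vertical below 0.05 rad and linear speed of drill_case below 0.01 m/s); the robot touches nothing.
It fails at once if the case is shoved more than 30 mm (distance of drill_case from where it was at the start of the episode above 0.03 m).
It fails at once if the case is lifted or tipped (height (world z) of drill_case above 0.012 m or angle between drill_case's own z axis and vertical above 0.1 rad).
It fails at once if the case, catch or lid is gripped or forced: the fingers bear on it with more than 38 N (contact force between the fingers and drill_case above 38 N).
It fails at once if a tool near the case is disturbed (moved more than 15 mm) (distance of any of bit_case, tape_measure, chuck_key from where it was at the start of the episode above 0.015 m).
It also fails if it takes over 72 s, if anything falls off the work surface, if the arm or the gripper's body presses on something with over 40 N, if the wrist force passes 120 N, or if a joint passes its speed limit or range.

ROBOT

A 6-joint arm with a two-finger parallel gripper is mounted at the origin on a cart in front of the work surface, level with it; the furniture and walls round the work are solid. World frame = base frame: x ahead of the robot, y to its left, z up, the work surface at z = 0. Lengths are in m, angles in rad, forces in N, time in s.
With the tool pointing down it reaches from about 0.3 to 0.775 m from the base axis. Payload 14.6 kg.
Tool frame: the origin (TCP) lies at the very end of the fingers, on their centre line; the grasp point (between the pads) lies 19 mm behind it; z points along the fingers, y is the direction in which the jaws open and shut (so a half turn about z gives the same grasp; the last joint's range is limited). The gripper opens to 94 mm and grips with 3 to 60 N. Pads are 16 mm wide; open, the fingers measure 119 mm over their backs; the gripper's body (75 mm by 177 mm) begins 78 mm behind the grasp point.
Start: joints at [1.267, 0.3, 1.521, -0, 1.321, -0.067], TCP at [0.129, 0.535, 0.205] pointing down, gripper open.
Joint ranges: [-3.03, 3.03], [-0.79, 2.21], [0.23, 2.52], [-1.04, 4.18], [0, 3.07], [-2.55, 2.55]. Speed limits (rad/s): [2.22, 2.22, 2.57, 3.14, 3.14, 3.14].

INTERFACE

Orientations are given as [roll, pitch, yaw] about the fixed x, y, z axes, in that order (R = Rz(yaw) Ry(pitch) Rx(roll)).
In Python, from station import ctrl, eyes gives the robot as it stands.
- The arm moves only by the tool jog_arm, never from a script. Its argument "moves" is a list of rows, each a list of 3 entries, a list of its own where there are three numbers: the shift along the world's x, y, z in mm, then the turn, a rotation vector about the world's x, y, z in units of 5 degrees (1.0 is 5 degrees), then the finger opening in mm, from 0 to 94. In form: [[[tx, ty, tz], [wx, wy, wz], jaw], ...]. A call has 1 to 5 rows; each row is the pose to reach, as a shift and turn from the pose commanded when the call began; what a row does not reach only later rows make up. A row lasts 1/12 s, in which the tool goes at most 41.7 mm and 7.16 degrees, less where a joint would pass 70% of its speed; a pose out of reach is approached as far as the arm can. A call with a gripper value outside its range is refused whole. The fingers move at their own pace and stop on an object; "squeeze" is the grip in N (left out, the last holds). Time passes only in rows, so rows that repeat a pose let the fingers close. It gives the time, the measured TCP pose, the force and the opening at its end, in the units of the state.
- ctrl.get_obs(): the state, without advancing time (a new reading comes with each control period).
- eyes.camera(name): name is "scene" or "side" or "wrist"; returns a dict with "frame" (420x560x3 uint8, red, green, blue), "vertical_fov" (degrees; the focal length in pixels is half the picture's height over the tangent of half this angle, whatever the lens; pixels are square), "cx", "cy" (the principal point, pixels), "eye" and "attitude" of the camera in the world; the wrist camera has in their place "hand_eye" (4x4, takes a point from camera to tool coordinates, whose origin is the TCP and whose axes are the flange's). Camera axes: x right, y down, z forward; pixel columns grow to the right and rows downward; lengths in m; the calibration is good to about 2 mm. A picture is of the moment at which its call begins: read the wrist's pose just before it. There is no depth.
- ctrl.hand_in(): hands the job in, once; it reports no verdict.
The state is a dict: "time_s": time; "qpos": joint angles; "joint_vel": joint speeds; "tau": joint torques, N m; "ee_pos": TCP position; "eef_rot": TCP orientation; "force": force on the tool from outside, world axes, zero at the start; "moment": the same for the moment, N m; "grip_width": finger opening in m.
Only numpy, scipy, OpenCV 4.12 (cv2) and the standard library are available. Lean on these libraries where they do the work, as an engineer would, in place of code of your own. Each camera call takes 0.05 s, during which the arm holds its last target.

## Working session

There is one attempt and no reset: what is moved stays moved. The work goes in short steps, Python scripts to look and compute and a tool call to move; the robot and the scene stay as the last step left them, time stands still between calls to the robot, and variables do not carry over. Pictures are saved under pics/ and viewed, and the job is handed in when it is done.

Besides the shell and the picture viewer there is one more tool, called after "Call:" by a JSON object that holds its "op" and its "data". jog_arm: Moves the arm, as the interface text tells. Its arguments: {"type":"object","properties":{"moves":{"type":"array","items":{"type":"array"}},"squeeze":{"type":"number"}},"required":["moves"]}

```bash
ls; mkdir -p pics
cat > h.py <<'E'
import numpy as np,cv2
from station import ctrl,eyes
def snap(n,f):
    c=eyes.camera(n); cv2.imwrite('pics/'+f,c['frame'][:,:,::-1]); 
    import pickle; pickle.dump({k:v for k,v in c.items()},open('pics/'+f+'.pkl','wb')); return c
def load(f):
    import pickle; return pickle.load(open('pics/'+f+'.pkl','rb'))
E
python3 - <<'E'
from h import *
o=ctrl.get_obs(); print(o)
for n in ['scene','side','wrist']:
    c=snap(n,n+'0.png'); print(n,{k:v for k,v in c.items() if k!='frame'})
E
```

```text
pics
{'time_s': 0.0, 'qpos': array([ 1.26735346e+00,  3.00449445e-01,  1.52157172e+00,  1.89115568e-05,
        1.32070066e+00, -6.65913698e-02]), 'joint_vel': array([ 0.00181552,  0.00086891, -0.00171317, -0.00034156, -0.00071974,
        0.00136483]), 'tau': array([ 1.16140742e-03, -5.31801081e+01, -3.52733409e+01,  7.09695392e-02,
        2.44496902e-02, -8.05746731e-05]), 'ee_pos': array([0.12896968, 0.53439899, 0.20490217]), 'eef_rot': array([-3.14046721e+00, -9.34145841e-05,  2.90473641e+00]), 'force': array([ 0.08343131, -0.59669257,  0.26121301]), 'moment': array([0.07063981, 0.05027526, 0.02603913]), 'grip_width': 0.09363936912500265}
scene {'vertical_fov': 50.99298461533774, 'cx': 271.3357186515959, 'cy': 216.5762270036366, 'eye': array([ 0.15507053, -0.61791225,  0.8834204 ]), 'attitude': array([-2.40813097, -0.01201558, -0.50312985])}
side {'vertical_fov': 46.446344618512775, 'cx': 276.9367326924024, 'cy': 209.5536053591518, 'eye': array([0.0349602 , 1.28050924, 0.96143733]), 'attitude': array([-2.15813355, -0.00944435, -2.75917595])}
wrist {'vertical_fov': 59.78570828383248, 'cx': 278.6796847356916, 'cy': 200.53806175394973, 'hand_eye': array([[-2.30082770e-04, -9.65994135e-01, -2.58563876e-01,
         7.48991560e-02],
       [ 9.99999590e-01,  4.12543582e-06, -9.05261116e-04,
        -4.37232561e-04],
       [ 8.75543618e-04, -2.58563978e-01,  9.65993738e-01,
        -1.78729033e-01],
       [ 0.00000000e+00,  0.00000000e+00,  0.00000000e+00,
         1.00000000e+00]])}
```

View pics/scene0.png

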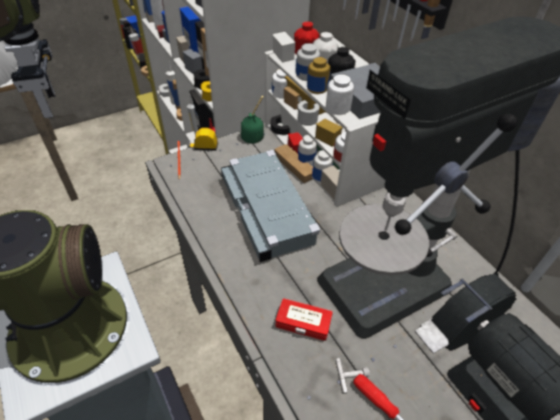

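View pics/side0.png

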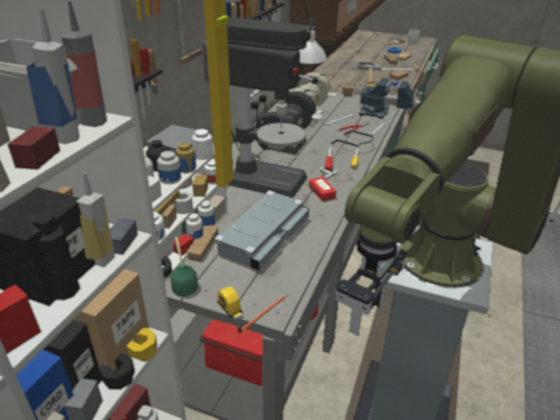

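View pics/wrist0.png

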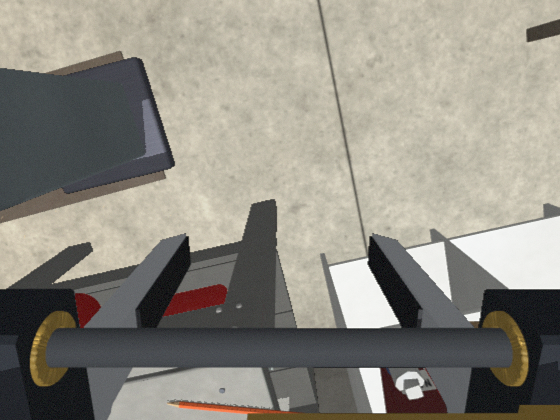

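Run:
```python
import cv2
a=cv2.imread('pics/scene0.png')[135:275,205:335]; cv2.imwrite('pics/sc0z.png',cv2.resize(a,None,fx=4.2,fy=4.2,interpolation=cv2.INTER_CUBIC))
a=cv2.imread('pics/side0.png')[180:320,200:330]; cv2.imwrite('pics/si0z.png',cv2.resize(a,None,fx=4.2,fy=4.2,interpolation=cv2.INTER_CUBIC))
```

```text
(no output)
```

View pics/sc0z.png

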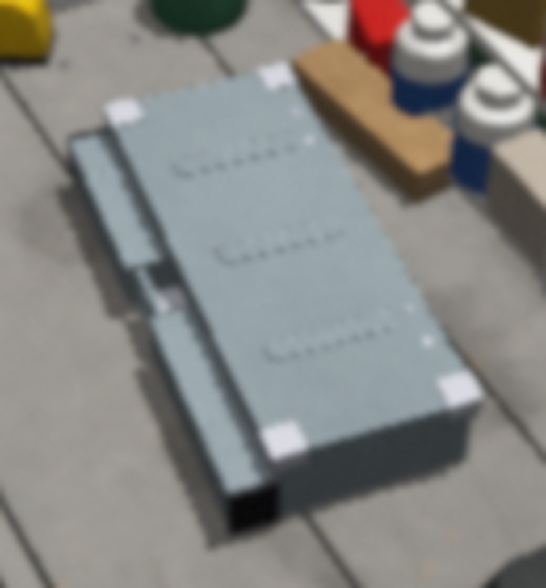

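View pics/si0z.png

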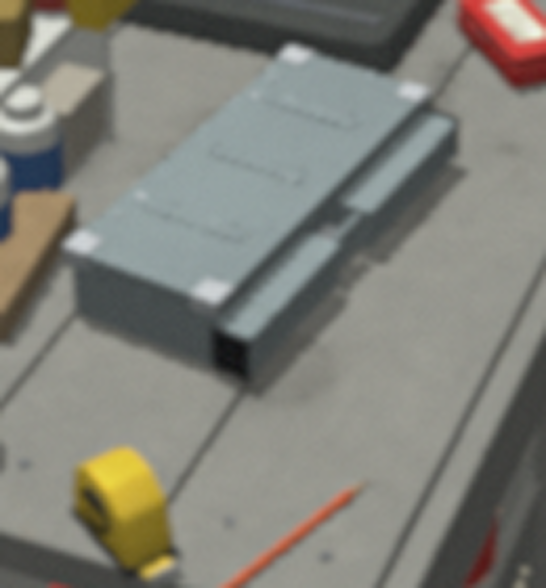

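```bash
cat >> h.py <<'E'
from scipy.spatial.transform import Rotation as Ro
def ray(c,u,v,pose=None):
    h,w=c['frame'].shape[:2]; f=h/2/np.tan(np.radians(c['vertical_fov'])/2)
    d=np.array([(u-c['cx'])/f,(v-c['cy'])/f,1.])
    if 'eye' in c: return c['eye'],Ro.from_euler('xyz',c['attitude']).apply(d)
    T=c['hand_eye']; R=Ro.from_euler('xyz',pose[1])
    return R.apply(T[:3,3])+pose[0], R.apply(T[:3,:3]@d)
def hit(c,u,v,z,pose=None):
    e,d=ray(c,u,v,pose); return e+d*(z-e[2])/d[2]
E
python3 - <<'E'
from h import *
np.set_printoptions(precision=4,suppress=True)
c=load('scene0.png');
for n,u,v,z in [('lidFL',105,107,.067),('lidBL',290,65,.067),('lidBR',482,392,.067),('lidFR',278,462,.067),('railL',70,142,.046),('railR',230,495,.046),('nL',132,268,.046),('nR',153,318,.046)]:
    print(n,hit(c,205+u/4.2,135+v/4.2,z))
c=load('side0.png')
for n,u,v,z in [('lidFL',215,308,.067),('lidBL',65,245,.067),('lidBR',295,48,.067),('lidFR',425,92,.067),('railL',248,343,.046),('railR',458,122,.046),('nL',333,242,.046),('nR',358,210,.046)]:
    print(n,hit(c,200+u/4.2,180+v/4.2,z))
for n,u,v,z in [('pencil',360,487,.0),('tape',170,570,0.)]:
    print(n,hit(c,200+u/4.2,180+v/4.2,z))
E
```

```text
lidFL [0.5184 0.2632 0.067 ]
lidBL [0.6492 0.2433 0.067 ]
lidBR [ 0.604  -0.0678  0.067 ]
lidFR [ 0.4746 -0.0569  0.067 ]
railL [0.4916 0.2644 0.046 ]
railR [ 0.4474 -0.0505  0.046 ]
nL [0.4768 0.1378 0.046 ]
nR [0.4694 0.0929 0.046 ]
lidFL [0.5119 0.2726 0.067 ]
lidBL [0.6414 0.2483 0.067 ]
lidBR [ 0.5927 -0.0662  0.067 ]
lidFR [ 0.4703 -0.0442  0.067 ]
railL [0.486  0.2753 0.046 ]
railR [ 0.441  -0.0434  0.046 ]
nL [0.4746 0.1446 0.046 ]
nR [0.472 0.1   0.046]
pencil [0.3797 0.3331 0.    ]
tape [0.4644 0.4496 0.    ]
```

```bash
cat >> h.py <<'E'
np.set_printoptions(precision=4,suppress=True)
YAW=-0.14
ex=np.array([np.cos(YAW),np.sin(YAW),0]); ey=np.array([-np.sin(YAW),np.cos(YAW),0])
def target_R(tilt_deg):
    # tool y along case y, tool z down then tilted toward case +x
    t=np.radians(tilt_deg); z=np.sin(t)*ex-np.cos(t)*np.array([0,0,1]); x=np.cross(ey,z)
    return Ro.from_matrix(np.c_[x,ey,z])
def go(pos,tilt):
    o=ctrl.get_obs(); R=Ro.from_euler('xyz',o['eef_rot'])
    rv=(target_R(tilt)*R.inv()).as_rotvec(degrees=True)/5
    print('t',o['time_s'],'pos',o['ee_pos'],'shift mm',(np.array(pos)-o['ee_pos'])*1000,'turn',rv,'F',o['force'],'case-F',o['force']@ex,'q',o['qpos'])
E
python3 -c "
from h import *
go([.38,.132,.2],30)"
```

```text
t 0.15 pos [0.129  0.5345 0.205 ] shift mm [ 251.0392 -402.4672   -5.0195] turn [-1.1149 -5.8986  1.0863] F [-0.695  -0.8473 -0.5891] case-F -0.5699325502402579 q [ 1.2674  0.3003  1.5214  0.      1.3207 -0.0666]
```

Call:
{"op": "jog_arm", "data": {"moves": [[[100, -160, 0], [0, 0, 0.8], 40], [[100, -160, 0], [0, 0, 0.8], 0], [[100, -160, 0], [0, 0, 0.8], 0], [[100, -160, 0], [0, 0, 0.8], 0], [[100, -160, 0], [0, 0, 0.8], 0]]}}

```text
time_s: 0.57
ee_pos: [0.2301, 0.3718, 0.2053]
eef_rot: [-3.141, 0.0, 2.974]
force: [-0.4, 0.3, 0.0]
grip_width: 0.0641
```

Call:
{"op": "jog_arm", "data": {"moves": [[[40, -64, 0], [-0.2, -1.2, 0.1], 0], [[80, -128, 0], [-0.4, -2.4, 0.2], 0], [[110, -176, 0], [-0.6, -3.6, 0.3], 0], [[140, -224, 0], [-0.8, -4.8, 0.3], 0], [[150, -240, 0], [-1.1, -5.9, 0.3], 0]]}}

```text
time_s: 0.98
ee_pos: [0.3398, 0.1965, 0.2058]
eef_rot: [-3.124, 0.529, 3.008]
force: [2.0, -0.2, 0.3]
grip_width: 0.0309
```

```bash
python3 -c "
from h import *
go([.38,.132,.2],30)
o=ctrl.get_obs(); c=snap('wrist','w1.png'); print(list(o['ee_pos']),list(o['eef_rot']))"
```

```text
t 0.9833 pos [0.3398 0.1965 0.2058] shift mm [ 40.1567 -64.5197  -5.7959] turn [0.1831 0.0349 0.0329] F [ 2.0272 -0.1766  0.3022] case-F 2.031996943369465 q [ 0.697  -0.2575  2.1786 -0.5032  0.9232 -0.4876]
[np.float64(0.3398432587935477), np.float64(0.19651970903926724), np.float64(0.20579587567954924)] [np.float64(-3.123763746025992), np.float64(0.5287998268860905), np.float64(3.0076755859275193)]
```

View pics/w1.png

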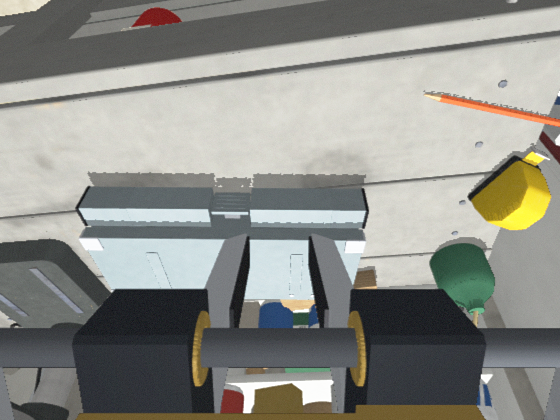

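Run:
```python
import cv2
a=cv2.imread('pics/w1.png')[170:260,70:380]; cv2.imwrite('pics/w1z.png',cv2.resize(a,None,fx=2.5,fy=2.5,interpolation=cv2.INTER_CUBIC))
a=cv2.imread('pics/w1.png')[175:245,190:270]; cv2.imwrite('pics/w1y.png',cv2.resize(a,None,fx=8,fy=8,interpolation=cv2.INTER_CUBIC))
```

```text
(no output)
```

View pics/w1z.png

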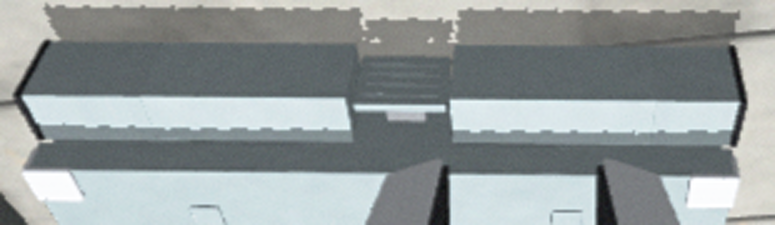

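View pics/w1y.png

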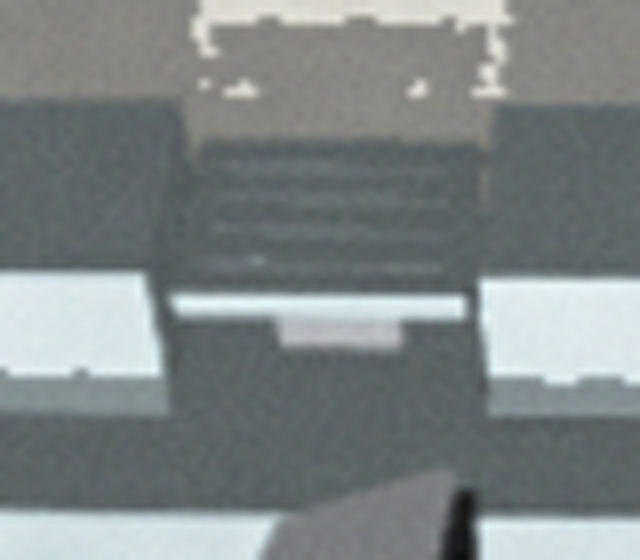

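Run:
```python
from h import *
c=load('w1.png'); p=(np.array([0.3398432587935477,0.19651970903926724,0.20579587567954924]),[-3.123763746025992,0.5287998268860905,3.0076755859275193])
P=[hit(c,u,v,.046,p) for u,v in [(78,208),(367.2,210.4),(208.4,208.9),(249.9,209.6)]]
for q in P: print(q)
d=P[1]-P[0]; print(np.linalg.norm(d),np.arctan2(-d[0],d[1])); print('rail mid',(P[0]+P[1])/2,'notch',(P[2]+P[3])/2,np.linalg.norm(P[3]-P[2]))
```

```text
[ 0.4454 -0.0473  0.046 ]
[0.4894 0.27   0.046 ]
[0.4651 0.0968 0.046 ]
[0.4719 0.1422 0.046 ]
0.32026984326198293 -0.13800114135671954
rail mid [0.4674 0.1114 0.046 ] notch [0.4685 0.1195 0.046 ] 0.045876754893028636
```

```bash
python3 -c "
from h import *
N=np.array([.4687,.1195,0])
go(N-ex*.05+[0,0,.1],30)
print(N-ex*.05, ex,ey)"
```

```text
t 1.0333 pos [0.3406 0.1924 0.2043] shift mm [  78.5984  -65.9055 -104.3129] turn [0.2439 0.0875 0.0466] F [ 0.5301 -0.7256 -0.7601] case-F 0.6261866077408454 q [ 0.6906 -0.2607  2.1864 -0.5116  0.9178 -0.4875]
[0.4192 0.1265 0.    ] [ 0.9902 -0.1395  0.    ] [0.1395 0.9902 0.    ]
```

Call:
{"op": "jog_arm", "data": {"moves": [[[25, -21, -30], [0.2, 0.1, 0], 0], [[50, -42, -60], [0.2, 0.1, 0], 0], [[78, -66, -90], [0.2, 0.1, 0], 0], [[78, -66, -104], [0.2, 0.1, 0], 0], [[78, -66, -104], [0.2, 0.1, 0], 0]]}}

```text
time_s: 1.45
ee_pos: [0.4167, 0.1297, 0.0978]
eef_rot: [-3.139, 0.507, 2.995]
force: [0.0, 0.2, -0.7]
grip_width: 0.0003
```

```bash
python3 -c "
from h import *
N=np.array([.4687,.1195,0])
go(N-ex*.03+[0,0,.022],30)"
```

```text
t 1.45 pos [0.4167 0.1297 0.0978] shift mm [ 22.3382  -6.061  -75.8301] turn [-0.0017 -0.1928  0.0876] F [ 0.0332  0.2011 -0.7146] case-F 0.004796016707540974 q [ 0.3674 -0.0071  2.251  -0.5199  0.5062 -0.648 ]
```

Call:
{"op": "jog_arm", "data": {"moves": [[[7, -2, -25], [0, -0.2, 0.1], 0], [[14, -4, -50], [0, -0.2, 0.1], 0], [[20, -6, -72], [0, -0.2, 0.1], 0], [[20, -6, -75], [0, -0.2, 0.1], 0], [[20, -6, -75], [0, -0.2, 0.1], 0]]}}

```text
time_s: 1.87
ee_pos: [0.4371, 0.1262, 0.0265]
eef_rot: [3.14, 0.529, 3.005]
force: [0.5, -0.6, -0.3]
grip_width: 0.0008
```

```bash
python3 -c "
from h import *
N=np.array([.4687,.1195,0])
go(N-ex*.001+[0,0,.022],30)
o=ctrl.get_obs(); c=snap('wrist','w2.png'); snap('scene','s2.png');
import cv2
a=cv2.imread('pics/s2.png')[135:275,185:335]; cv2.imwrite('pics/s2z.png',cv2.resize(a,None,fx=4,fy=4))"
```

```text
t 1.8667 pos [0.4371 0.1262 0.0265] shift mm [30.6514 -6.5118 -4.5183] turn [-0.0079  0.0607 -0.0504] F [ 0.4685 -0.6241 -0.3137] case-F 0.5509925328449948 q [ 0.3364  0.206   2.266  -0.8943  0.2971 -0.2827]
```

View pics/w2.png

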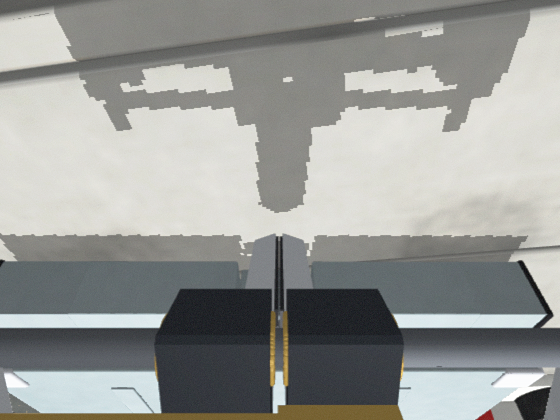

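View pics/s2z.png

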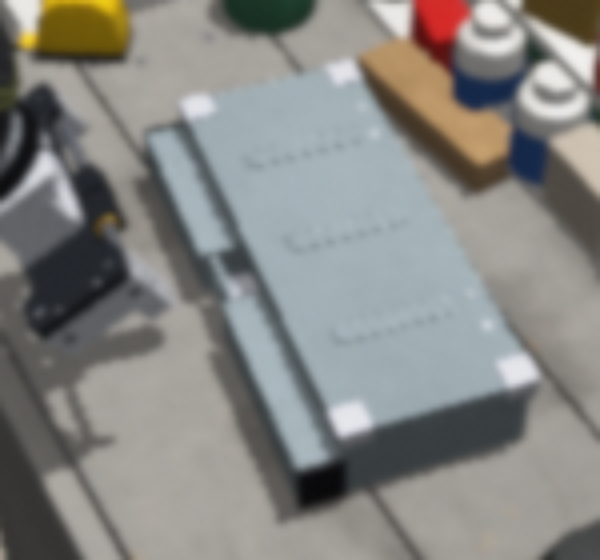

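Call:
{"op": "jog_arm", "data": {"moves": [[[7, -2, -1], [0, 0, 0], 0], [[14, -4, -2], [0, 0, 0], 0], [[20, -5, -2], [0, 0, 0], 0], [[24, -5, -2], [0, 0, 0], 0], [[24, -5, -2], [0, 0, 0], 0]]}}

```text
time_s: 2.38
ee_pos: [0.4625, 0.1208, 0.0248]
eef_rot: [3.138, 0.53, 3.003]
force: [-0.9, 0.1, 0.5]
grip_width: 0.0006
```

```bash
python3 -c "
from h import *
N=np.array([.4687,.1195,0])
go(N-ex*.001+[0,0,.022],30)"
```

```text
t 2.3833 pos [0.4625 0.1208 0.0248] shift mm [ 5.2349 -1.196  -2.8492] turn [-0.0279  0.0831 -0.0432] F [-0.9273  0.1159  0.4792] case-F -0.9343922195263129 q [ 0.298   0.248   2.2154 -0.8549  0.2823 -0.3539]
```

Call:
{"op": "jog_arm", "data": {"moves": [[[1.5, 0, 0], [0, 0, 0], 0], [[3, -0.5, 0], [0, 0, 0], 0], [[4.5, -0.5, 0], [0, 0, 0], 0], [[6, -1, 0], [0, 0, 0], 0], [[6, -1, 0], [0, 0, 0], 0]]}}

```text
time_s: 2.8
ee_pos: [0.4674, 0.12, 0.0243]
eef_rot: [3.138, 0.529, 3.004]
force: [-1.1, 0.8, 1.4]
grip_width: 0.0007
```

Call:
{"op": "jog_arm", "data": {"moves": [[[1, 0, 0], [0, 0, 0], 0], [[2, -0.3, 0], [0, 0, 0], 0], [[3, -0.4, 0], [0, 0, 0], 0], [[3, -0.4, 0], [0, 0, 0], 0]]}}

```text
time_s: 3.13
ee_pos: [0.47, 0.1196, 0.0242]
eef_rot: [3.138, 0.529, 3.005]
force: [-5.4, 2.6, 2.6]
grip_width: 0.0003
```

Call:
{"op": "jog_arm", "data": {"moves": [[[1, -0.1, 0], [0, 0, 0], 0], [[2, -0.3, 0], [0, 0, 0], 0], [[2, -0.3, 0], [0, 0, 0], 0], [[2, -0.3, 0], [0, 0, 0], 0]]}}

```text
time_s: 3.47
ee_pos: [0.472, 0.1193, 0.0242]
eef_rot: [3.138, 0.529, 3.005]
force: [-5.1, 2.9, 1.8]
grip_width: 0.0009
```

Call:
{"op": "jog_arm", "data": {"moves": [[[1, -0.1, 0], [0, 0, 0], 0], [[1.5, -0.2, 0], [0, 0, 0], 0], [[1.5, -0.2, 0], [0, 0, 0], 0]]}}

```text
time_s: 3.72
ee_pos: [0.4733, 0.1192, 0.0241]
eef_rot: [3.138, 0.529, 3.005]
force: [-7.7, 2.4, 3.2]
grip_width: 0.0002
```

```bash
python3 -c "
from h import *
snap('side','d3.png'); snap('scene','s3.png');
import cv2
a=cv2.imread('pics/s3.png')[135:275,185:335]; b=cv2.imread('pics/d3.png')[170:310,190:340];cv2.imwrite('pics/s3z.png',cv2.resize(np.hstack([a,b]),None,fx=2.6,fy=2.6))"
```

```text
(no output)
```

View pics/s3z.png

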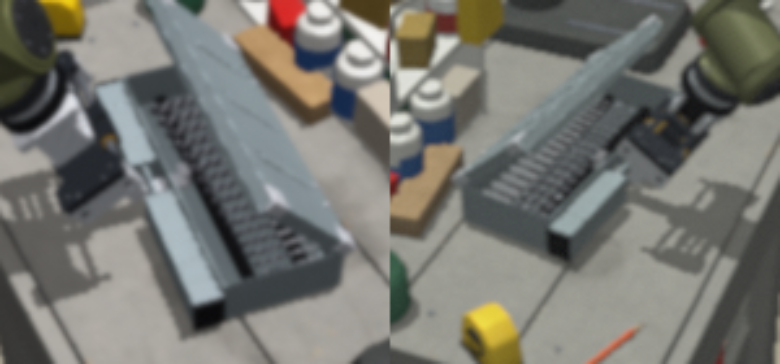

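Call:
{"op": "jog_arm", "data": {"moves": [[[-10, 1.4, 0], [0, 0, 0], 0], [[-25, 3.5, 0], [0, 0, 0], 0], [[-35, 5, 20], [0, 0, 0], 0], [[-35, 5, 55], [0, 0, 0], 0], [[-35, 5, 90], [0, 0, 0], 0]]}}

```text
time_s: 4.23
ee_pos: [0.4375, 0.1245, 0.1145]
eef_rot: [3.138, 0.526, 3.006]
force: [1.1, -1.1, 0.2]
grip_width: 0.0006
```

Call:
{"op": "jog_arm", "data": {"moves": [[[0, 0, 25], [0, 0, 0], 0], [[0, 0, 36], [0, 0, 0], 0], [[0, 0, 36], [0, 0, 0], 0], [[0, 0, 36], [0, 0, 0], 0]]}}

```text
time_s: 4.57
ee_pos: [0.439, 0.124, 0.1504]
eef_rot: [3.138, 0.53, 3.004]
force: [0.3, 0.2, -0.8]
grip_width: 0.0002
```

```bash
python3 -c "
from h import *
N=np.array([.4687,.1195,0])
go(N+ex*.155+[0,0,.15],30)
snap('side','d4.png'); snap('scene','s4.png'); snap('wrist','w4.png')
import cv2
a=cv2.imread('pics/s4.png')[115:275,175:335]; b=cv2.imread('pics/d4.png')[150:310,190:350];cv2.imwrite('pics/s4z.png',cv2.resize(np.hstack([a,b]),None,fx=2.5,fy=2.5))"
```

```text
t 4.5667 pos [0.439  0.124  0.1504] shift mm [183.2282 -26.155   -0.4103] turn [-0.0273  0.083  -0.0502] F [ 0.2953  0.2404 -0.7926] case-F 0.25886955912209453 q [ 0.3278 -0.0795  2.1767 -0.4076  0.5992 -0.8199]
```

View pics/s4z.png

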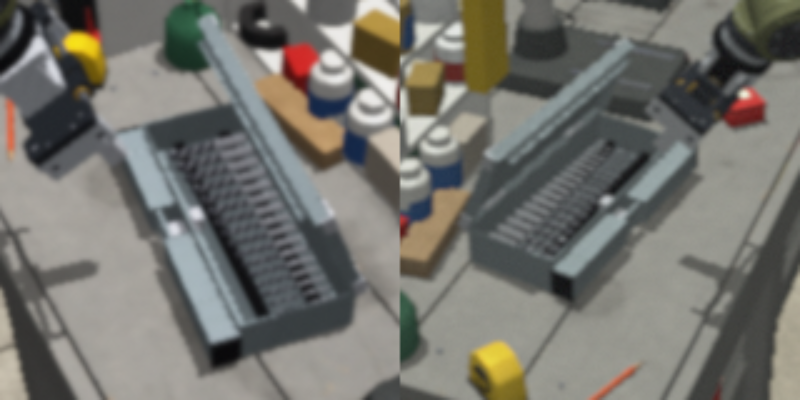

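Call:
{"op": "jog_arm", "data": {"moves": [[[25, -3.5, 0], [0, 0, 0], 0], [[50, -7, 0], [0, 0, 0], 0], [[75, -10.5, 0], [0, 0, 0], 0], [[95, -13.5, 0], [0, 0, 0], 0], [[95, -13.5, 0], [0, 0, 0], 0]]}}

```text
time_s: 5.13
ee_pos: [0.536, 0.1098, 0.149]
eef_rot: [3.139, 0.528, 3.004]
force: [-0.0, 0.8, -0.7]
grip_width: 0.0006
```

Call:
{"op": "jog_arm", "data": {"moves": [[[6, -1, 0], [0, 0, 0], 0], [[12, -1.7, 0], [0, 0, 0], 0], [[18, -2.5, 0], [0, 0, 0], 0], [[24, -3.4, 0], [0, 0, 0], 0], [[30, -4.2, 0], [0, 0, 0], 0]]}}

```text
time_s: 5.55
ee_pos: [0.5641, 0.1064, 0.1503]
eef_rot: [3.138, 0.529, 3.005]
force: [-1.6, 1.0, -1.0]
grip_width: 0.0005
```

Call:
{"op": "jog_arm", "data": {"moves": [[[6, -1, 0], [0, 0, 0], 0], [[12, -1.7, 0], [0, 0, 0], 0], [[18, -2.5, 0], [0, 0, 0], 0], [[24, -3.4, 0], [0, 0, 0], 0], [[30, -4.2, 0], [0, 0, 0], 0]]}}

```text
time_s: 5.97
ee_pos: [0.5946, 0.1021, 0.1505]
eef_rot: [3.138, 0.53, 3.004]
force: [-1.1, 0.1, 0.7]
grip_width: 0.0003
```

```bash
python3 -c "
from h import *
N=np.array([.4687,.1195,0])
go(N+ex*.155+[0,0,.15],30)
snap('side','d5.png'); snap('scene','s5.png')
import cv2
a=cv2.imread('pics/s5.png')[115:275,175:335]; b=cv2.imread('pics/d5.png')[150:310,190:350];cv2.imwrite('pics/s5z.png',cv2.resize(np.hstack([a,b]),None,fx=2.5,fy=2.5))"
```

```text
t 5.9667 pos [0.5946 0.1021 0.1505] shift mm [27.6129 -4.2134 -0.466 ] turn [-0.0257  0.0749 -0.0518] F [-1.1337  0.0544  0.6654] case-F -1.1302275961077068 q [ 0.1782  0.2362  1.8324 -0.2825  0.5825 -1.0586]
```

View pics/s5z.png

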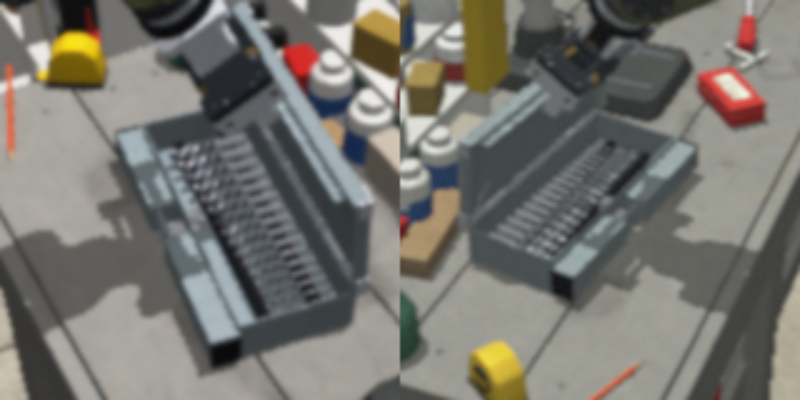

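Lid is moving back, near upright; continue.

Call:
{"op": "jog_arm", "data": {"moves": [[[6, -1, 0], [0, 0, 0], 0], [[12, -1.7, 0], [0, 0, 0], 0], [[18, -2.5, 0], [0, 0, 0], 0], [[24, -3.4, 0], [0, 0, 0], 0], [[30, -4.2, 0], [0, 0, 0], 0]]}}

```text
time_s: 6.48
ee_pos: [0.6246, 0.0979, 0.1504]
eef_rot: [3.138, 0.53, 3.004]
force: [-0.3, -0.2, -0.6]
grip_width: 0.0002
```

Call:
{"op": "jog_arm", "data": {"moves": [[[6, -1, 0], [0, 0, 0], 0], [[10, -1.5, 0], [0, 0, 0], 0], [[10, -1.5, 0], [0, 0, 0], 0]]}}

```text
time_s: 6.73
ee_pos: [0.6346, 0.0963, 0.1504]
eef_rot: [3.138, 0.53, 3.004]
force: [-0.8, -0.4, -0.3]
grip_width: 0.0008
```

```bash
python3 -c "
from h import *
N=np.array([.4687,.1195,0])
go(N+ex*.155+[0,0,.15],30)
snap('side','d6.png'); snap('scene','s6.png')
import cv2
a=cv2.imread('pics/s6.png')[115:275,175:335]; b=cv2.imread('pics/d6.png')[150:310,190:350];cv2.imwrite('pics/s6z.png',cv2.resize(np.hstack([a,b]),None,fx=2.5,fy=2.5))"
```

```text
t 6.7333 pos [0.6346 0.0963 0.1504] shift mm [-12.454    1.5926  -0.3527] turn [-0.0252  0.0748 -0.0488] F [-0.7794 -0.4414 -0.2599] case-F -0.710224483659107 q [ 0.1532  0.3143  1.7307 -0.2534  0.5994 -1.1077]
```

View pics/s6z.png

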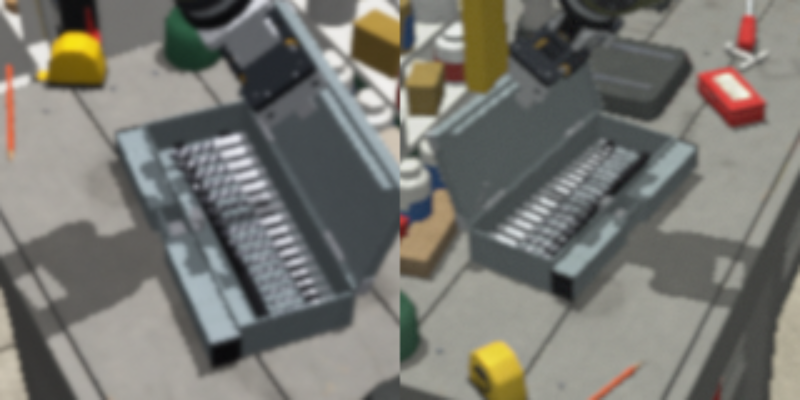

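Lid fell open past the fingers. Withdraw and check.

Call:
{"op": "jog_arm", "data": {"moves": [[[-30, 4, 0], [0, 0, 0], 0], [[-60, 8, 0], [0, 0, 0], 0], [[-95, 13, 10], [0, 0, 0], 0], [[-130, 18, 20], [0, 0, 0], 0], [[-165, 23, 30], [0, 0, 0], 0]]}}

```text
time_s: 7.25
ee_pos: [0.467, 0.1193, 0.1804]
eef_rot: [3.138, 0.529, 3.004]
force: [-0.2, 0.5, 1.0]
grip_width: 0.001
```

Call:
{"op": "jog_arm", "data": {"moves": [[[-30, 4, 10], [0, 0, 0], 0], [[-50, 7, 20], [0, 0, 0], 0], [[-50, 7, 20], [0, 0, 0], 0], [[-50, 7, 20], [0, 0, 0], 0], [[-50, 7, 20], [0, 0, 0], 0]]}}

```text
time_s: 7.67
ee_pos: [0.4193, 0.1265, 0.2005]
eef_rot: [3.138, 0.53, 3.004]
force: [0.5, -0.8, 0.4]
grip_width: 0.0003
```

```bash
python3 -c "
from h import *
N=np.array([.4687,.1195,0])
go(N+ex*.155+[0,0,.15],30)
o=ctrl.get_obs(); snap('wrist','w7.png'); print(list(o['ee_pos']),list(o['eef_rot']))
snap('side','d7.png'); snap('scene','s7.png')
import cv2
a=cv2.imread('pics/s7.png')[115:275,205:365]; b=cv2.imread('pics/d7.png')[150:310,190:350];cv2.imwrite('pics/s7z.png',cv2.resize(np.hstack([a,b]),None,fx=2.5,fy=2.5))"
```

```text
t 7.6667 pos [0.4193 0.1265 0.2005] shift mm [202.8725 -28.6411 -50.452 ] turn [-0.027   0.0791 -0.0544] F [ 0.5431 -0.7731  0.3615] case-F 0.6456172225526688 q [ 0.3551 -0.2015  2.1496 -0.3541  0.747  -0.8729]
[np.float64(0.4193109885043278), np.float64(0.12651192462057295), np.float64(0.2004519944937441)] [np.float64(3.1377871718226813), np.float64(0.5301124540618289), np.float64(3.004423586662764)]
```

View pics/s7z.png

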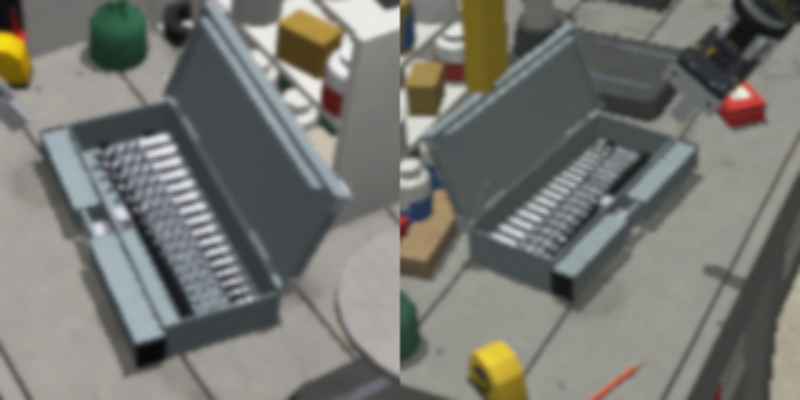

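View pics/w7.png

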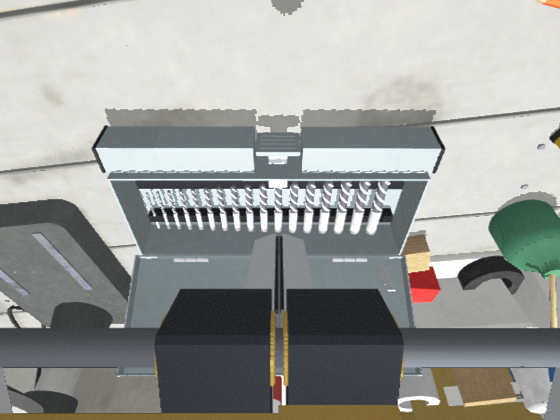

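Run:
```python
from h import *
c=load('s7.png'); O=np.array([.4674,.1114,0])+ex*.092
h=420; f=h/2/np.tan(np.radians(c['vertical_fov'])/2); R=Ro.from_euler('xyz',c['attitude'])
for th in (1.7,1.8,1.95):
  for lz in (-.008,.009):
    x,z=-.127*np.cos(th)+lz*np.sin(th)*1, .127*np.sin(th)+lz*np.cos(th)
    P=O+ex*(.062+x)-ey*.16+[0,0,.058+z]; q=R.inv().apply(P-c['eye']); print(th,lz,c['cx']+f*q[0]/q[2],c['cy']+f*q[1]/q[2])
w=load('w7.png'); p=(np.array([0.41931,0.12651,0.20045]),[3.13779,0.53011,3.00442])
A=hit(w,94,148,.046,p);B=hit(w,442,148,.046,p);print(A,B,(A+B)/2)
import cv2
a=cv2.imread('pics/s7.png')[180:230,310:360]; cv2.imwrite('pics/s7y.png',cv2.resize(a,None,fx=10,fy=10,interpolation=cv2.INTER_CUBIC))
a,b=[cv2.imread('pics/'+n) for n in('s6.png','s7.png')]; print(np.abs(a.astype(int)-b)[190:250,320:350].max())
```

```text
1.7 -0.008 325.8714822953281 194.4149434128891
1.7 0.009 332.53168709313917 193.27742981619272
1.8 -0.008 330.87833305210836 193.50912940701835
1.8 0.009 337.2703065883386 192.93798588486948
1.95 -0.008 338.0089431199767 192.94484421412614
1.95 0.009 343.85967442836727 193.21738723660096
[ 0.4455 -0.0485  0.046 ] [0.4893 0.2686 0.046 ] [0.4674 0.1101 0.046 ]
58
```

View pics/s7y.png

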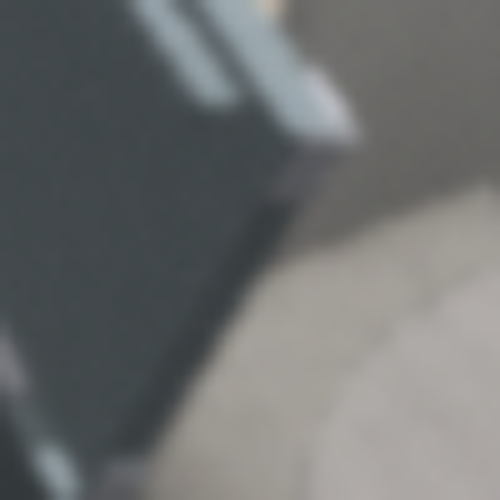

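```bash
python3 -c "
from h import *
print(ctrl.hand_in())"
```

```text
the job is handed in; nothing more can be done
None
```

The drill case is open: the lid is fully back and resting on its stop. I handed the job in with the robot clear of everything.

- **Finding the notch:** I located it by eye with the wrist camera instead of feeling along the rail. The measurement fitted the given sizes: the rail came out at 320.3 mm and the notch at 45.9 mm.
- **Opening:** I pressed the catch with closed fingers tilted 30°. The largest force I read, at the end of a move, was about 8–9 N. The lid sprang up. I backed off, pushed the lid past upright with about 1–2 N, and withdrew.
- **Final checks:**
  - The corner of the lid shows at pixel (345, 193.5). A lid at 1.95 rad should show at (344, 193), and one at 1.8 rad at (337, 193).
  - The middle of the rail moved about 1 mm.
  - The force on the tool was within sensor noise.
- **Not measured:** I judged the catch's return and the tools near the case only by eye in the pictures. The catch looked sprung back out. The tape measure and the red bit case looked undisturbed; I made no separate check of the chuck key. My picture comparison for lid movement was inconclusive, because the pixel difference between the last two pictures was up to 58 and I did not find out why. The corner match above is what shows the lid on its stop.

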